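# Fold the flip-top vial lids shut along the row

## Robot

A 6-joint arm with a two-finger parallel gripper is mounted at the origin on the work surface. World frame = base frame: x ahead of the robot, y to its left, z up, the work surface at z = 0. Lengths are in m, angles in rad, forces in N, time in s.
With the tool pointing down it reaches from about 0.35 to 0.975 m from the base axis. Payload 4.9 kg.
Tool frame: the origin (TCP) lies midway between the tips of the shut fingers; the grasp point (between the pads) lies 19 mm behind it; z points along the fingers, y is the line along which they close (so a half turn about z gives the same grasp; the last joint's range is limited). The gripper opens to 85 mm and grips with 20 to 120 N. Pads are 22 mm wide; open, the fingers measure 114 mm over their backs; the gripper's body (76 mm by 85 mm) begins 54 mm behind the grasp point. The pads swing forward as they close: fully open they stand 13 mm farther back than shut.
Start: joints at [-1.244, 0.053, 1.613, -0, 1.476, -0.119], TCP at [0.269, -0.564, 0.231] pointing down, gripper open.
Joint ranges: [-3.01, 3.01], [-1.01, 2.22], [0.06, 2.58], [-1.02, 4.17], [0.09, 2.62], [-3.14, 3.14]. Speed limits (rad/s): [2.57, 2.57, 3.14, 3.14, 3.14, 3.14].

## Interface

Orientations are given as a rotation vector (axis times angle).
In Python, from station import ctrl gives the robot as it stands.
- The arm moves only by the tool carry_out, never from a script. Its argument "moves" is a list of rows, each an object of numbers: "x", "y", "z": the shift along the tool's x, y, z in units of 25 mm (1.0 is 25 mm); "turn": the turn about the tool's z in rad. In form: [{"x": .., "y": .., "z": .., "turn": ..}, ...]. A call has exactly 8 rows; each row shifts and turns the commanded pose from where the row before left it, along the tool's axes as they then stand; what a row does not reach is not made up. A row lasts 1/10 s, in which the tool goes at most 50 mm and 8.59 degrees, less where a joint would pass 70% of its speed; a pose out of reach is approached as far as the arm can. A call is refused whole if a number of a shift passes 1 or a number of a turn 0.15, either way. A call with a gripper value outside its range is refused whole. "grip" is the finger opening in mm, from 0 to 85.4, set as the call begins (left out, the last holds). The fingers move at their own pace and stop on an object; "newtons" is the grip in N (left out, the last holds). Time passes only in rows, so rows that do not move let the fingers close, or fill a call up. It gives the time, the measured TCP pose, the force, the opening and the grip force at its end, in the units of the state.
- ctrl.get_obs(): the state, without advancing time (a new reading comes with each control period).
- ctrl.get_image(name): name is "side" or "top"; returns the picture (384x512x3 uint8, red, green, blue); there is no depth.
- ctrl.calibration(name): a dict with "fx", "fy", "cx", "cy" (pixels), "k1" (the pictures are not rectified: a ray, as slopes to the right and down, at radius r is drawn at 1 + k1 r^2 times it, then the intrinsics apply), "R" (3x3) and "t" (3): a world point X has camera coordinates R X + t. Camera axes: x right, y down, z forward; pixel columns grow to the right and rows downward; lengths in m; the calibration is good to about 2 mm. A picture is of the moment at which its call begins. calibration takes no time and is no camera call.
- ctrl.finish_job(): hands the job in; it is judged then, once.
Trained networks look in the newest picture that a camera, given by its name, has taken for a name from the list of things; names that differ only in an ending like _2 or _b are one class to them, and where a whole thing is asked for, a point or a joint stands for the part that bears it (a point fixed in the world has none). Each returns a list of dicts, best first, with "confidence" (0 to 1); they miss things now and then, are a little off and sometimes report something else, mostly with a low value. They report only what shows in the picture. A call takes as long as a camera call.
- ctrl.look_for(camera, query): "rect" ([left, top, width, height] in pixels, round what is visible of it).
- ctrl.mark_of(camera, query): "pixel" ([column, row] in pixels: a listed point, or the origin of a listed thing).
The state is a dict: "t": time; "q": joint angles; "dq": joint speeds; "effort": joint torques, N m; "tool_pos": TCP position; "tool_rot": TCP orientation; "contact_force": force on the tool from outside, world axes, zero at the start; "wrist_torque": the same for the moment, N m; "opening": finger opening in m; "grip_force": force on a finger pad.
Only numpy, scipy, OpenCV 4.12 (cv2) and the standard library are available. Lean on these libraries where they do the work, as an engineer would, in place of code of your own. Each camera call takes 0.05 s, during which the arm holds its last target. There are 200 camera calls.

## Task

The five flip-top sample vials in the front row of the black block have been left with their blue lids standing half open. Begin at the end of the row towards which the hinges lie and run a fingertip lightly along the vials to the other end, so that each lid folds over and all five end fully shut. Do it with the fingertips only: grasp and lift nothing, do not shove the block about or lean on it, and leave the capped tubes in its back row and everything else on the bench as they are.

Things in the scene. Friction and masses are not known exactly. Their poses are not given: they have to be found in the camera images.
- block: Loose black plastic block, about 1.1 kg, rubbery underside, 100 mm (its x) by 250 (its y) by 50 mm high; origin at the centre of its underside on the bench (z = 0). Front row, at x = -22 mm in the block's frame: five white vials fixed in it, vials 1 to 5 at y = +88, +44, 0, -44, -88 mm. Back row, at x = +27.5 mm: three loose capped tubes at y = +66, -10, -70 mm.
- vial1 (a point): Centre of the mouth of vial 1, 64 mm above the bench (14 mm above the block's top); collar 29 mm across; moves with the block, axes as the block's. The lid's hinge lies 17 mm towards the block's +y and 1 mm higher, hinge line along the block's x.
- vial2 (a point): Centre of the mouth of vial 2, 64 mm above the bench (14 mm above the block's top); collar 29 mm across; moves with the block, axes as the block's. The lid's hinge lies 17 mm towards the block's +y and 1 mm higher, hinge line along the block's x.
- vial3 (a point): Centre of the mouth of vial 3, 64 mm above the bench (14 mm above the block's top); collar 29 mm across; moves with the block, axes as the block's. The lid's hinge lies 17 mm towards the block's +y and 1 mm higher, hinge line along the block's x.
- vial4 (a point): Centre of the mouth of vial 4, 64 mm above the bench (14 mm above the block's top); collar 29 mm across; moves with the block, axes as the block's. The lid's hinge lies 17 mm towards the block's +y and 1 mm higher, hinge line along the block's x.
- vial5 (a point): Centre of the mouth of vial 5, 64 mm above the bench (14 mm above the block's top); collar 29 mm across; moves with the block, axes as the block's. The lid's hinge lies 17 mm towards the block's +y and 1 mm higher, hinge line along the block's x.
- lid1 (a joint): Lid of vial 1: 0 shut, grows as it opens; starts at 0.65 to 1.25 rad, leaning over its vial. Blue disc 31 mm across, 6 mm thick, with thumb tab; shut, it reaches 39.5 mm from the hinge towards the block's -y, its flat top 70 mm above the bench. Stiff hinge: stays where left, turns at 0.012 N m, no snap. A fingertip passing just above 70 mm from +y to -y folds it down.
- lid2 (a joint): Lid of vial 2: 0 shut, grows as it opens; starts at 0.65 to 1.25 rad, leaning over its vial. Blue disc 31 mm across, 6 mm thick, with thumb tab; shut, it reaches 39.5 mm from the hinge towards the block's -y, its flat top 70 mm above the bench. Stiff hinge: stays where left, turns at 0.012 N m, no snap. A fingertip passing just above 70 mm from +y to -y folds it down.
- lid3 (a joint): Lid of vial 3: 0 shut, grows as it opens; starts at 0.65 to 1.25 rad, leaning over its vial. Blue disc 31 mm across, 6 mm thick, with thumb tab; shut, it reaches 39.5 mm from the hinge towards the block's -y, its flat top 70 mm above the bench. Stiff hinge: stays where left, turns at 0.012 N m, no snap. A fingertip passing just above 70 mm from +y to -y folds it down.
- lid4 (a joint): Lid of vial 4: 0 shut, grows as it opens; starts at 0.65 to 1.25 rad, leaning over its vial. Blue disc 31 mm across, 6 mm thick, with thumb tab; shut, it reaches 39.5 mm from the hinge towards the block's -y, its flat top 70 mm above the bench. Stiff hinge: stays where left, turns at 0.012 N m, no snap. A fingertip passing just above 70 mm from +y to -y folds it down.
- lid5 (a joint): Lid of vial 5: 0 shut, grows as it opens; starts at 0.65 to 1.25 rad, leaning over its vial. Blue disc 31 mm across, 6 mm thick, with thumb tab; shut, it reaches 39.5 mm from the hinge towards the block's -y, its flat top 70 mm above the bench. Stiff hinge: stays where left, turns at 0.012 N m, no snap. A fingertip passing just above 70 mm from +y to -y folds it down.
- tubeA_cap (a point): Centre of the red screw cap (20 mm across, 16 mm high) of a loose capped tube (17 mm across, 64 mm long) standing in the block's back row; the cap's centre is 70 mm and its top 78 mm above the bench. Must stay upright in its hole.
- tubeB_cap (a point): Centre of the yellow screw cap (20 mm across, 16 mm high) of a loose capped tube (17 mm across, 64 mm long) standing in the block's back row; the cap's centre is 70 mm and its top 78 mm above the bench. Must stay upright in its hole.
- tubeC_cap (a point): Centre of the red screw cap (20 mm across, 16 mm high) of a loose capped tube (17 mm across, 64 mm long) standing in the block's back row; the cap's centre is 70 mm and its top 78 mm above the bench. Must stay upright in its hole.
- marker: Loose white marker pen with blue cap, 125 mm long (its y), 13 mm thick, lying in front of the block, origin under its middle. Leave alone.
- bottle: Loose amber reagent bottle, 62 mm across, 125 mm high, origin at the centre of its underside. Leave alone.
- pot: Loose clear pot with white lid, 60 mm across, 65 mm high, origin at the centre of its underside. Leave alone.
- carrier: Fixed black carrier, 320 mm (its x, steel handles included) by 190 mm, 38 mm high, with six grey sample discs 80 mm across; origin at the centre of its underside. Leave alone.

How it is judged:
On the way, in this order (a step that is already met when the one before it is completed fails the run):
1. A fingertip is in contact at vial 1, the hinge end of the row (contact force between the fingers and block above 0.1 N and horizontal distance between the grasp point and vial1 below 0.042 m), for 0.02 s.
2. A fingertip is in contact at the middle of the row (contact force between the fingers and block above 0.1 N and horizontal distance between the grasp point and vial3 below 0.042 m), for 0.02 s.
3. A fingertip is in contact at vial 5, the far end of the row (contact force between the fingers and block above 0.1 N and horizontal distance between the grasp point and vial5 below 0.042 m), for 0.02 s.
At the end, for the whole second after the job is handed in: All five lids shut to within 0.08 rad (about 3 mm at the tab); the block flat on the bench, at rest, within 30 mm of where it stood; the three capped tubes upright in their holes; marker, bottle and pot within 20 mm of their starts (value of joint each of lid1, lid2, lid3, lid4, lid5 below 0.08 rad and distance of block from where it was at the start of the episode below 0.03 m and angle between block's own z axis and vertical below 0.05 rad and linear speed of block below 0.01 m/s and angle between each of tubeA_cap, tubeB_cap, tubeC_cap's own z axis and vertical below 0.2 rad and distance of each of marker, bottle, pot from where it was at the start of the episode below 0.02 m); the robot touches nothing.
It fails at once if The block is lifted 12 mm, tipped 0.15 rad or shoved more than 30 mm (height (world z) of block above 0.012 m or angle between block's own z axis and vertical above 0.15 rad or distance of block from where it was at the start of the episode above 0.03 m).
It fails at once if The fingers lean on the block or the lids with more than 40 N (contact force between the fingers and block above 40 N).
It fails at once if A part of the robot other than the fingers pushes the block or lids (contact force between the arm and block above 2 N).
It fails at once if A capped tube is lifted 10 mm or tipped, or the marker, bottle or pot is moved more than 20 mm or tipped (height (world z) of any of tubeA_cap, tubeB_cap, tubeC_cap above 0.08 m or angle between any of tubeA_cap, tubeB_cap, tubeC_cap, marker, bottle, pot's own z axis and vertical above 0.3 rad or distance of any of marker, bottle, pot from where it was at the start of the episode above 0.02 m).
It fails at once if The robot strikes the disc carrier (contact force between any of the arm, the fingers and carrier above 5 N).
It also fails if it takes over 48 s, if anything falls off the work surface, if the arm or the gripper's body presses on something with over 40 N, if the wrist force passes 120 N, or if a joint passes its speed limit or range.

## Working session

There is one attempt and no reset: what is moved stays moved. The work goes in short steps, Python scripts to look and compute and a tool call to move; the robot and the scene stay as the last step left them, time stands still between calls to the robot, and variables do not carry over. Pictures are saved under pics/ and viewed, at most 10 in all, crops included, and the job is handed in when it is done.

Besides the shell and the picture viewer there is one more tool, called as name([rows], argument=value, ...), one row to a line, values as JSON. carry_out: Moves the arm, as the interface text tells. Its arguments: {"type":"object","properties":{"moves":{"type":"array"},"grip":{"type":"number"},"newtons":{"type":"number"}},"required":["moves"]}

```bash
mkdir -p pics; cat > h.py <<'E'
import numpy as np, cv2
from station import ctrl
def ray(cam,px):
    c=ctrl.calibration(cam);R=np.array(c["R"]);t=np.array(c["t"])
    d=np.array([(px[0]-c["cx"])/c["fx"],(px[1]-c["cy"])/c["fy"]]);s=d.copy()
    for _ in range(20): s=d/(1+c["k1"]*(s@s))
    v=R.T@np.array([*s,1]);return -R.T@t,v/np.linalg.norm(v)
def atz(cam,px,z):
    o,v=ray(cam,px);return o+v*(z-o[2])/v[2]
def tri(p1,p2):
    (a,u),(b,w)=ray("side",p1),ray("top",p2)
    k=np.linalg.lstsq(np.c_[u,-w],b-a,rcond=None)[0]
    p,q=a+k[0]*u,b+k[1]*w;return (p+q)/2,np.linalg.norm(p-q)
E
python3 - <<'E'
from h import *
for n in("side","top"):
    cv2.imwrite(f"pics/{n}0.png",ctrl.get_image(n)[:,:,::-1])
names=["block","vial1","vial2","vial3","vial4","vial5","tubeA_cap","tubeB_cap","tubeC_cap","marker","bottle","pot"]
for q in names:
    r={}
    for n in("side","top"):
        m=ctrl.mark_of(n,q);r[n]=m
    print(q,[[(np.round(x["pixel"]).tolist(),round(x["confidence"],2)) for x in r[n][:3]] for n in r])
    z=.064 if "vial" in q else .07 if "cap" in q else 0
    for n in r:
        if r[n]: print("  ",n,atz(n,r[n][0]["pixel"],z).round(3))
    if r["side"] and r["top"]: print("  tri",*[np.round(x,3) for x in tri(r["side"][0]["pixel"],r["top"][0]["pixel"])])
o=ctrl.get_obs();print(o["t"],o["tool_pos"],o["tool_rot"],o["opening"])
E
```

```text
block [[([235.0, 222.0], 0.71)], [([240.0, 196.0], 0.6)]]
   side [0.585 0.042 0.   ]
   top [0.582 0.048 0.   ]
  tri [0.581 0.047 0.005] 0.001
vial1 [[([241.0, 186.0], 0.91), ([245.0, 212.0], 0.82), ([240.0, 183.0], 0.81)], [([270.0, 174.0], 0.76), ([247.0, 196.0], 0.71), ([233.0, 209.0], 0.7)]]
   side [ 0.616 -0.022  0.064]
   top [ 0.629 -0.038  0.064]
  tri [ 0.632 -0.038  0.051] 0.002
vial2 [[([241.0, 186.0], 0.91), ([245.0, 212.0], 0.82), ([240.0, 183.0], 0.81)], [([270.0, 174.0], 0.76), ([247.0, 196.0], 0.71), ([233.0, 209.0], 0.7)]]
   side [ 0.616 -0.022  0.064]
   top [ 0.629 -0.038  0.064]
  tri [ 0.632 -0.038  0.051] 0.002
vial3 [[([241.0, 186.0], 0.91), ([245.0, 212.0], 0.82), ([240.0, 183.0], 0.81)], [([270.0, 174.0], 0.76), ([247.0, 196.0], 0.71), ([233.0, 209.0], 0.7)]]
   side [ 0.616 -0.022  0.064]
   top [ 0.629 -0.038  0.064]
  tri [ 0.632 -0.038  0.051] 0.002
vial4 [[([241.0, 186.0], 0.91), ([245.0, 212.0], 0.82), ([240.0, 183.0], 0.81)], [([270.0, 174.0], 0.76), ([247.0, 196.0], 0.71), ([233.0, 209.0], 0.7)]]
   side [ 0.616 -0.022  0.064]
   top [ 0.629 -0.03
[... 653 characters left out ...]
, [([252.0, 164.0], 0.44)]]
   side [0.647 0.018 0.07 ]
   top [0.657 0.013 0.07 ]
  tri [0.656 0.012 0.064] 0.004
marker [[([269.0, 213.0], 0.59)], [([270.0, 210.0], 0.7), ([253.0, 164.0], 0.22)]]
   side [ 0.54  -0.044  0.   ]
   top [ 0.541 -0.035  0.   ]
  tri [ 0.537 -0.036  0.006] 0.005
bottle [[([101.0, 309.0], 0.66)], [([114.0, 191.0], 0.71)]]
   side [0.597 0.409 0.   ]
   top [0.601 0.406 0.   ]
  tri [ 0.602  0.407 -0.004] 0.0
pot [[([135.0, 329.0], 0.73)], [([119.0, 219.0], 0.79)]]
   side [0.51  0.396 0.   ]
   top [0.52  0.388 0.   ]
  tri [ 0.521  0.391 -0.013] 0.002
1.3 [ 0.269472   -0.56392346  0.23134431] [ 3.06382855e+00  6.94434708e-01 -3.35281399e-06] 0.08561104368853929
```

View pics/side0.png

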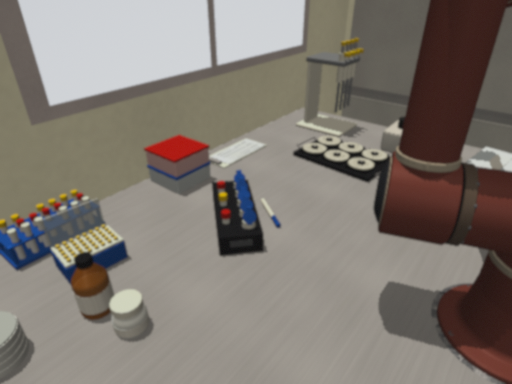

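View pics/top0.png

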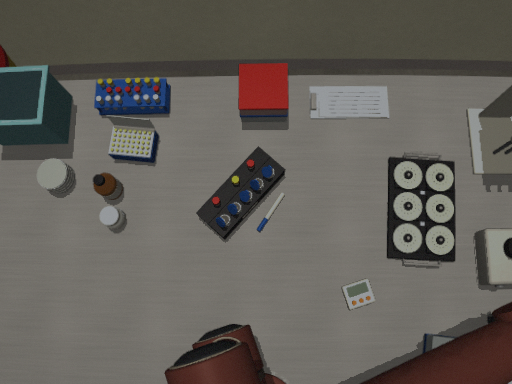

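The top view shows the block turned about 45°, from (215,215) to (270,170). Its red caps are at (216,201) and (251,164), with the yellow one at (235,180). The wider cap gap is at the lower left, so the block's +y end (vial 1) should be there. Next I'll fit the pose and check the lids close up.

```bash
python3 - <<'E'
from h import *
from scipy.optimize import least_squares
P=[];
for n in("side","top"):
    for x in ctrl.mark_of(n,"vial3"): 
        print(n,np.round(x["pixel"],1),round(x["confidence"],2),atz(n,x["pixel"],.064).round(4))
        if n=="top": P.append(x["pixel"])
    for q in("tubeA_cap","tubeB_cap"):
      print(q,[(np.round(x["pixel"],1).tolist(),round(x["confidence"],2)) for x in ctrl.look_for(n,q)][:4])
i=ctrl.get_image("top")[:,:,::-1];s=ctrl.get_image("side")[:,:,::-1]
a=cv2.resize(i[140:245,190:295],None,fx=5.5,fy=5.5,interpolation=cv2.INTER_CUBIC)
b=cv2.resize(s[160:260,195:295],None,fx=5.5,fy=5.5,interpolation=cv2.INTER_CUBIC)
cv2.imwrite("pics/ct.png",a);cv2.imwrite("pics/cs.png",b)
E
```

```text
side [241.2 186.1] 0.91 [ 0.6162 -0.0218  0.064 ]
side [244.7 212.1] 0.82 [0.5316 0.0651 0.064 ]
side [240.4 183. ] 0.81 [ 0.6285 -0.033   0.064 ]
side [242.1 196.9] 0.62 [0.5797 0.0176 0.064 ]
side [248.6 220.8] 0.56 [0.5025 0.0863 0.064 ]Traceback (most recent call last):
  File "<stdin>", line 9, in <module>
KeyError: 'pixel'
```

```bash
cat > fit.py <<'E'
from h import *
from scipy.optimize import least_squares, linear_sum_assignment
V=np.c_[[-.022]*5,[.088,.044,0,-.044,-.088]];T=np.c_[[.0275]*3,[.066,-.01,-.07]]
def fit():
    pv={n:[atz(n,x["pixel"],.064)[:2] for x in ctrl.mark_of(n,"vial3")] for n in("side","top")}
    obs=[p for n in pv for p in pv[n]];
    w=lambda p,L:p[:2]+L@np.array([[np.cos(p[2]),np.sin(p[2])],[-np.sin(p[2]),np.cos(p[2])]])
    caps=[]
    for n in("side","top"):
        for q in("tubeA_cap","tubeB_cap"):
            for x in ctrl.look_for(n,q):
                if x["confidence"]>.3:
                    l,t,a,b=x["rect"];caps.append((n,q,atz(n,(l+a/2,t+b/2),.072)[:2],round(x["confidence"],2)))
    def res(p):
        r=[]
        for o in obs:
            d=w(p,V)-o;r+=list(d[np.argmin((d**2).sum(1))])
        for n,q,o,_ in caps:
            L=T[[0,2]] if q=="tubeA_cap" else T[[1]]
            d=w(p,L)-o;r+=list(d[np.argmin((d**2).sum(1))])
        return np.array(r)
    s=least_squares(res,[.582,.045,.75],loss="soft_l1",f_scale=.004)
    return s.x,w(s.x,V),w(s.x,T),(res(s.x).reshape(-1,2)*1000).round(0),pv,caps
E
python3 - <<'E'
from fit import *
p,v,t,r,pv,caps=fit()
print(p.round(4));print(v.round(4));print(t.round(4));print(r.tolist());print(caps)
i=ctrl.get_image("top")[:,:,::-1];s=ctrl.get_image("side")[:,:,::-1]
a=cv2.resize(i[140:245,190:295],None,fx=5.5,fy=5.5,interpolation=cv2.INTER_CUBIC)
b=cv2.resize(s[160:260,195:295],None,fx=5.5,fy=5.5,interpolation=cv2.INTER_CUBIC)
cv2.imwrite("pics/ct.png",a);cv2.imwrite("pics/cs.png",b)
E
```

```text
[0.5823 0.0452 0.7904]
[[ 0.5042  0.0915]
 [ 0.5355  0.0605]
 [ 0.5668  0.0296]
 [ 0.598  -0.0014]
 [ 0.6293 -0.0323]]
[[0.5547 0.1112]
 [0.6087 0.0577]
 [0.6514 0.0155]]
[[13.0, -11.0], [4.0, -5.0], [1.0, 1.0], [-13.0, 12.0], [2.0, 5.0], [0.0, 5.0], [-1.0, 4.0], [2.0, -2.0], [-3.0, -10.0], [-1.0, 2.0], [-81.0, -297.0], [9.0, 1.0], [-4.0, -0.0]]
[('side', 'tubeA_cap', array([0.5460405 , 0.10974507]), 0.55), ('top', 'tubeB_cap', array([0.61225821, 0.05789542]), 0.57)]
```

View pics/ct.png

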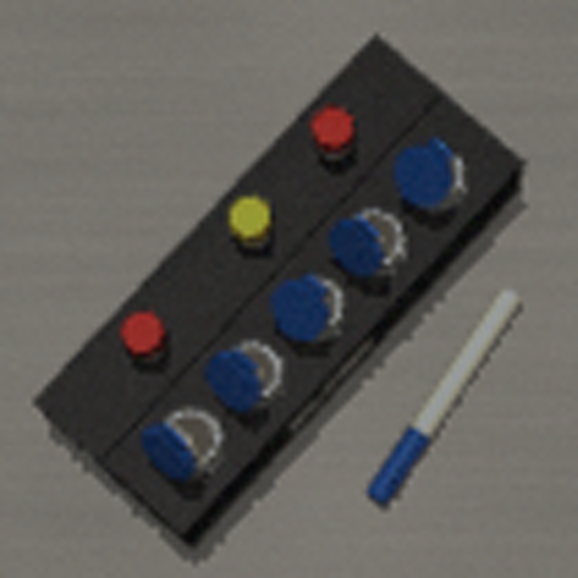

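View pics/cs.png

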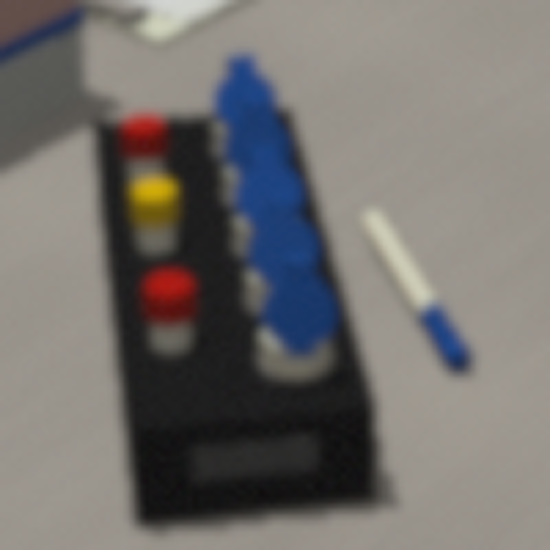

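The crops show the five blue lids leaning from hinges at each vial's lower-left (block +y) side, so vial 1 is the lowest-left one, at crop (180,443). The block's top corners are at crop (376,36), (524,163), (187,535) and (38,402). I'll refine the fit with these corners and the caps.

```bash
python3 - <<'E'
from h import *
from scipy.optimize import least_squares
pts=[((376,36),(.05,-.125,.05)),((524,163),(-.05,-.125,.05)),((187,535),(-.05,.125,.05)),((38,402),(.05,.125,.05)),
((333,128),(.0275,-.07,.078)),((250,217),(.0275,-.01,.078)),((144,333),(.0275,.066,.078))]
O=np.array([atz("top",((u+.5)/5.5-.5+190,(v+.5)/5.5-.5+140),b[2])[:2] for (u,v),b in pts])
L=np.array([b[:2] for _,b in pts])
w=lambda p,L:p[:2]+L@np.array([[np.cos(p[2]),np.sin(p[2])],[-np.sin(p[2]),np.cos(p[2])]])
s=least_squares(lambda p:(w(p,L)-O).ravel(),[.582,.045,.79],loss="soft_l1",f_scale=.003)
print(s.x.round(4));print(((w(s.x,L)-O)*1000).round(1).tolist())
V=np.c_[[-.022]*5,[.088,.044,0,-.044,-.088]];print(w(s.x,V).round(4))
# side check: block top corners, caps
S=[((170,287),(.0275,.066,.07)),((155,202),(.0275,-.01,.07)),((145,135),(.0275,-.07,.07))]
for (u,v),b in S: print((atz("side",((u+.5)/5.5-.5+195,(v+.5)/5.5-.5+160),b[2])[:2]-w(s.x,np.array([b[:2]]))).round(4))
from scipy.spatial.transform import Rotation as R
print(R.from_rotvec(ctrl.get_obs()["tool_rot"]).as_matrix().round(4), ctrl.get_obs()["t"])
E
```

```text
[0.5866 0.0422 0.8378]
[[1.2, 0.1], [0.6, -1.4], [-1.9, 0.7], [-0.5, 1.7], [0.5, -0.5], [-0.0, -0.4], [-0.0, -0.1]]
[[ 0.5064  0.0847]
 [ 0.5391  0.0553]
 [ 0.5718  0.0258]
 [ 0.6045 -0.0036]
 [ 0.6372 -0.0331]]
[[ 0.0054 -0.0085]]
[[ 0.     -0.0034]]
[[ 0.0003 -0.0047]]
[[ 0.9023  0.4312 -0.    ]
 [ 0.4312 -0.9023  0.    ]
 [-0.     -0.     -1.    ]] 1.8
```

The pose fit is good: all residuals are under 2 mm, with yaw at 0.838 rad. Block -y is (0.743, -0.669). I'll line up tool y with that direction, with the fingers shut.

carry_out([
  {"turn":-0.13},
  {"turn":-0.13},
  {"turn":-0.1335},
  {"x":0.8,"y":-0.38},
  {"x":1,"y":-0.48},
  {"x":1,"y":-0.48},
  {"x":1,"y":-0.48},
  {"x":1,"y":-0.48},
], grip=0, newtons=20)

```text
validation failed for argument at $.mo...
```

carry_out([
  {"x":1,"y":-0.48},
  {"x":1,"y":-0.48},
  {"x":1,"y":-0.48},
  {"x":1,"y":-0.48},
  {"x":1,"y":-0.48},
  {"x":1,"y":-0.48},
  {"x":1,"y":-0.48},
  {"x":1,"y":-0.48},
])

```text
validation failed for argument at $.mo...
```

carry_out([
  {"x":1,"y":-0.48},
  {"x":1,"y":-0.48},
  {"x":1,"y":-0.48},
  {"x":1,"y":-0.48},
  {"x":1,"y":-0.48},
  {"x":1,"y":-0.48},
  {"x":0.6,"y":-0.3},
  {},
])

```text
validation failed for argument at $.mo...
```

Each row needs all four numbers.

carry_out([
  {"x":0,"y":0,"z":0,"turn":-0.13},
  {"x":0,"y":0,"z":0,"turn":-0.13},
  {"x":0,"y":0,"z":0,"turn":-0.1335},
  {"x":0.8,"y":-0.38,"z":0,"turn":0},
  {"x":1,"y":-0.48,"z":0,"turn":0},
  {"x":1,"y":-0.48,"z":0,"turn":0},
  {"x":1,"y":-0.48,"z":0,"turn":0},
  {"x":1,"y":-0.48,"z":0,"turn":0},
], grip=0, newtons=20)

```text
t: 2.6
tool_pos: [0.3071, -0.4352, 0.2314]
tool_rot: [2.869, 1.28, 0.0]
contact_force: [-0.1, -0.0, 0.9]
opening: -0.0001
grip_force: 0.0
```

carry_out([
  {"x":1,"y":-0.48,"z":0,"turn":0},
  {"x":1,"y":-0.48,"z":0,"turn":0},
  {"x":1,"y":-0.48,"z":0,"turn":0},
  {"x":1,"y":-0.48,"z":0,"turn":0},
  {"x":1,"y":-0.48,"z":0,"turn":0},
  {"x":1,"y":-0.48,"z":0,"turn":0},
  {"x":1,"y":-0.48,"z":0,"turn":0},
  {"x":1,"y":-0.48,"z":0,"turn":0},
])

```text
t: 3.4
tool_pos: [0.3692, -0.2222, 0.2315]
tool_rot: [2.869, 1.279, 0.0]
contact_force: [-0.1, -0.0, -0.1]
opening: 0.0001
grip_force: 0.0
```

carry_out([
  {"x":1,"y":-0.48,"z":0,"turn":0},
  {"x":1,"y":-0.48,"z":0,"turn":0},
  {"x":1,"y":-0.48,"z":0,"turn":0},
  {"x":1,"y":-0.48,"z":0,"turn":0},
  {"x":1,"y":-0.48,"z":0,"turn":0},
  {"x":1,"y":-0.48,"z":0,"turn":0},
  {"x":1,"y":-0.48,"z":0,"turn":0},
  {"x":1,"y":-0.48,"z":0,"turn":0},
])

```text
t: 4.2
tool_pos: [0.4314, -0.0091, 0.2315]
tool_rot: [2.869, 1.28, 0.001]
contact_force: [1.2, 0.2, 0.0]
opening: -0.0002
grip_force: 0.0
```

carry_out([
  {"x":1,"y":-0.48,"z":0,"turn":0},
  {"x":1,"y":-0.48,"z":0,"turn":0},
  {"x":1,"y":-0.48,"z":0.4,"turn":0},
  {"x":0.5,"y":-0.3,"z":0.8,"turn":0},
  {"x":0,"y":0,"z":1,"turn":0},
  {"x":0,"y":0,"z":1,"turn":0},
  {"x":0,"y":0,"z":0.8,"turn":0},
  {"x":0,"y":0,"z":0.0,"turn":0},
])

```text
t: 5.0
tool_pos: [0.4548, 0.0839, 0.128]
tool_rot: [-2.867, -1.279, 0.009]
contact_force: [-1.5, -0.0, -0.4]
opening: -0.0002
grip_force: 0.0
```

```bash
python3 - <<'E'
from h import *
from scipy.spatial.transform import Rotation as R
i=ctrl.get_image("top")[:,:,::-1];s=ctrl.get_image("side")[:,:,::-1]
cv2.imwrite("pics/t1.png",cv2.resize(np.hstack([i[140:245,190:295],s[150:255,185:290]]),None,fx=3.8,fy=3.8,interpolation=cv2.INTER_CUBIC))
o=ctrl.get_obs();M=R.from_rotvec(o["tool_rot"]).as_matrix();print(o["t"],o["tool_pos"],M.round(4).tolist())
c,n=np.cos(.8378),np.sin(.8378);d=o["tool_pos"][:2]-np.array([.5866,.0422]);print("block frame",d[0]*c+d[1]*n,-d[0]*n+d[1]*c)
E
```

```text
5.1 [0.45728273 0.083915   0.13163687] [[0.668, 0.7442, -0.0001], [0.7442, -0.668, 0.0], [-0.0001, -0.0001, -1.0]]
block frame -0.05552465541381846 0.12401657275616088
```

View pics/t1.png

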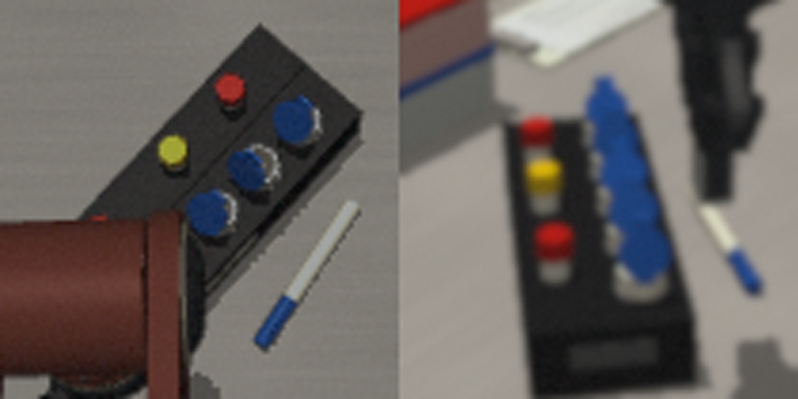

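Crop picture: the fingers are shut beside the block at about (715,190) in the right-hand panel, with lids and marker untouched. I'll go in line with the row, ahead of vial 1, and then down.

carry_out([
  {"x":0.67,"y":-0.36,"z":0,"turn":0},
  {"x":0.67,"y":-0.36,"z":0,"turn":0},
  {"x":0,"y":0,"z":0.5,"turn":0},
  {"x":0,"y":0,"z":0.7,"turn":0},
  {"x":0,"y":0,"z":0.7,"turn":0},
  {"x":0,"y":0,"z":0.4,"turn":0},
  {"x":0,"y":0,"z":0,"turn":0},
  {"x":0,"y":0,"z":0,"turn":0},
])

```text
t: 5.9
tool_pos: [0.4666, 0.1206, 0.0744]
tool_rot: [2.869, 1.279, 0.001]
contact_force: [-0.1, 0.3, -0.2]
opening: -0.0002
grip_force: 0.0
```

```bash
cat > bf.py <<'E'
from h import *
o=ctrl.get_obs()
c,n=np.cos(.8378),np.sin(.8378);d=o["tool_pos"][:2]-np.array([.5866,.0422]);print(o["t"],"block frame",d[0]*c+d[1]*n,-d[0]*n+d[1]*c,o["tool_pos"][2],np.round(o["contact_force"],2))
E
python3 - <<'E'
import bf
from h import *
s=ctrl.get_image("side")[:,:,::-1]
cv2.imwrite("pics/s2.png",cv2.resize(s[150:255,185:290],None,fx=5,fy=5,interpolation=cv2.INTER_CUBIC))
E
```

```text
5.9 block frame -0.021997914007930913 0.14161594055068844 0.07438697046515695 [-0.12  0.33 -0.19]
```

View pics/s2.png

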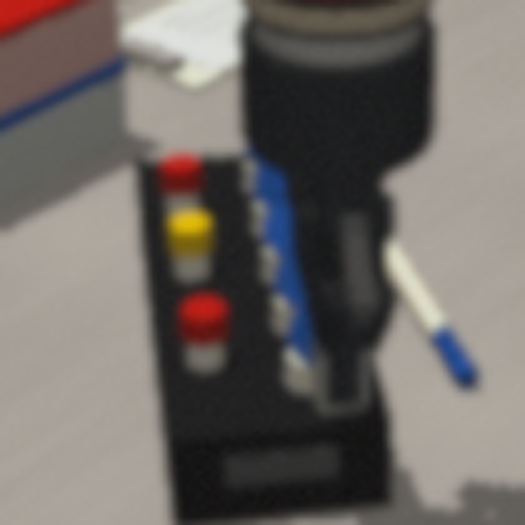

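The fingertips, at (343,410), stand just ahead of vial 1 in line with the row. I'll lower to about 71.2 mm and sweep.

carry_out([
  {"x":0,"y":0,"z":0.128,"turn":0},
  {"x":0,"y":0.2,"z":0,"turn":0},
  {"x":0,"y":0.3,"z":0,"turn":0},
  {"x":0,"y":0.3,"z":0,"turn":0},
  {"x":0,"y":0.3,"z":0,"turn":0},
  {"x":0,"y":0.3,"z":0,"turn":0},
  {"x":0,"y":0.3,"z":0,"turn":0},
  {"x":0,"y":0.3,"z":0,"turn":0},
])

```text
t: 6.75
tool_pos: [0.5042, 0.0868, 0.0707]
tool_rot: [2.868, 1.28, 0.001]
contact_force: [0.1, 0.5, 0.4]
opening: -0.0002
grip_force: 0.2
```

```bash
python3 bf.py
```

```text
6.75 block frame -0.021939442645305396 0.09106055489997222 0.07072648325977221 [0.06 0.55 0.37]
```

carry_out([
  {"x":0,"y":0.3,"z":0,"turn":0},
  {"x":0,"y":0.3,"z":0,"turn":0},
  {"x":0,"y":0.3,"z":0,"turn":0},
  {"x":0,"y":0.3,"z":0,"turn":0},
  {"x":0,"y":0.3,"z":0,"turn":0},
  {"x":0,"y":0.3,"z":0,"turn":0},
  {"x":0,"y":0.3,"z":0,"turn":0},
  {"x":0,"y":0.3,"z":0,"turn":0},
])

```text
t: 7.55
tool_pos: [0.5486, 0.0468, 0.0705]
tool_rot: [2.869, 1.28, 0.0]
contact_force: [-0.1, 0.0, 0.3]
opening: -0.0
grip_force: 0.2
```

```bash
python3 bf.py
```

```text
7.55 block frame -0.021980935915491134 0.03132028499556034 0.07054337516185005 [-0.07  0.04  0.33]
```

carry_out([
  {"x":0,"y":0.3,"z":0,"turn":0},
  {"x":0,"y":0.3,"z":0,"turn":0},
  {"x":0,"y":0.3,"z":0,"turn":0},
  {"x":0,"y":0.3,"z":0,"turn":0},
  {"x":0,"y":0.3,"z":0,"turn":0},
  {"x":0,"y":0.3,"z":0,"turn":0},
  {"x":0,"y":0.3,"z":0,"turn":0},
  {"x":0,"y":0.3,"z":0,"turn":0},
])

```text
t: 8.35
tool_pos: [0.5927, 0.0074, 0.0706]
tool_rot: [-2.868, -1.28, 0.001]
contact_force: [-0.9, 1.2, 0.4]
opening: -0.0003
grip_force: 0.6
```

```bash
python3 bf.py
```

```text
8.35 block frame -0.02178418618768652 -0.027840655209189897 0.07059097735318784 [-0.95  1.22  0.39]
```

carry_out([
  {"x":0,"y":0.3,"z":0,"turn":0},
  {"x":0,"y":0.3,"z":0,"turn":0},
  {"x":0,"y":0.3,"z":0,"turn":0},
  {"x":0,"y":0.3,"z":0,"turn":0},
  {"x":0,"y":0.3,"z":0,"turn":0},
  {"x":0,"y":0.3,"z":0,"turn":0},
  {"x":0,"y":0.3,"z":0,"turn":0},
  {"x":0,"y":0.3,"z":0,"turn":0},
])

```text
t: 9.15
tool_pos: [0.638, -0.0334, 0.0706]
tool_rot: [2.868, 1.28, 0.0]
contact_force: [0.7, 0.8, 0.4]
opening: -0.0002
grip_force: 0.2
```

carry_out([
  {"x":0,"y":0.3,"z":0,"turn":0},
  {"x":0,"y":0.3,"z":0,"turn":0},
  {"x":0,"y":0.3,"z":0,"turn":0},
  {"x":0,"y":0.3,"z":0,"turn":0},
  {"x":0,"y":0.3,"z":0,"turn":0},
  {"x":0,"y":0.3,"z":0,"turn":0},
  {"x":0,"y":0.2,"z":0,"turn":0},
  {"x":0,"y":0,"z":0,"turn":0},
])

```text
t: 9.95
tool_pos: [0.6751, -0.0667, 0.0706]
tool_rot: [2.869, 1.279, 0.0]
contact_force: [0.1, 0.1, 0.7]
opening: -0.0001
grip_force: 0.0
```

```bash
python3 bf.py
```

```text
9.95 block frame -0.021754573324625992 -0.13865129859657327 0.07064896777718022 [0.08 0.12 0.71]
```

The sweep is complete. I'll lift, move clear and look.

carry_out([
  {"x":0,"y":0.2,"z":-0.8,"turn":0},
  {"x":0,"y":0.3,"z":-1,"turn":0},
  {"x":0,"y":0.5,"z":-1,"turn":0},
  {"x":-0.5,"y":1,"z":-1,"turn":0},
  {"x":-1,"y":1,"z":-1,"turn":0},
  {"x":-1,"y":1,"z":0,"turn":0},
  {"x":-1,"y":1,"z":0,"turn":0},
  {"x":-1,"y":1,"z":0,"turn":0},
])

```text
t: 10.75
tool_pos: [0.711, -0.2512, 0.191]
tool_rot: [2.869, 1.281, 0.001]
contact_force: [0.4, 0.4, -0.9]
opening: -0.0001
grip_force: 0.0
```

carry_out([
  {"x":-1,"y":1,"z":0,"turn":0},
  {"x":-1,"y":1,"z":0,"turn":0},
  {"x":-1,"y":0.8,"z":0,"turn":0},
  {"x":-1,"y":0,"z":0,"turn":0},
  {"x":-1,"y":0,"z":0,"turn":0},
  {"x":-1,"y":0,"z":0,"turn":0},
  {"x":0,"y":0,"z":0,"turn":0},
  {"x":0,"y":0,"z":0,"turn":0},
])

```text
t: 11.55
tool_pos: [0.6628, -0.4085, 0.1905]
tool_rot: [-2.869, -1.279, -0.001]
contact_force: [-0.3, 0.6, 0.3]
opening: -0.0001
grip_force: 0.0
```

```bash
python3 - <<'E'
import bf
from h import *
i=ctrl.get_image("top")[:,:,::-1];s=ctrl.get_image("side")[:,:,::-1]
cv2.imwrite("pics/t3.png",cv2.resize(np.hstack([i[140:245,190:295],s[160:265,185:290]]),None,fx=3.8,fy=3.8,interpolation=cv2.INTER_CUBIC))
for q in("marker","block"):
    print(q,[x["pixel"] for x in ctrl.mark_of("top",q)[:1]])
E
```

```text
11.55 block frame -0.2839572347358621 -0.3581321696904798 0.19048066743301656 [-0.27  0.58  0.29]
marker [[417.8, 203.9]]
block []
```

View pics/t3.png

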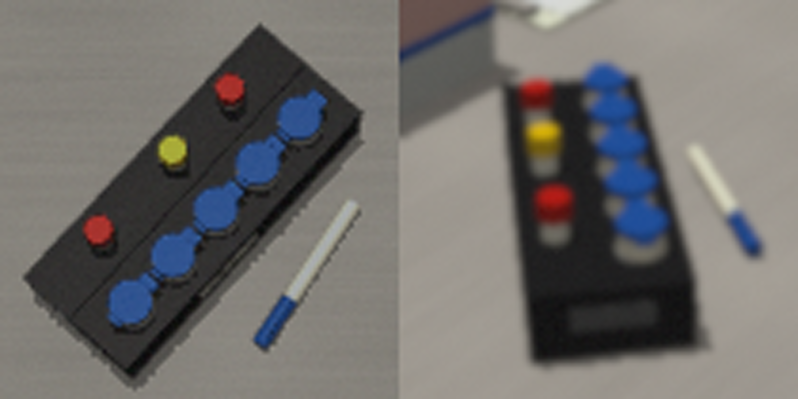

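All five lids show as flat blue discs, from (130,303) to (300,118) in the left panel. The block, tubes and marker haven't moved. The tip passed at 70.6 mm, so any lid still open is within about 0.03 rad. I'm handing in the job.

```bash
python3 -c "
from station import ctrl
print(ctrl.finish_job())"
```

```text
the job is handed in; nothing more can be done
None
```

I handed in the job with all five lids folded shut in one light fingertip sweep from vial 1 to vial 5; in the final pictures the block, tubes and marker had not moved, and no verdict came back.

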